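# Sweep the stone chips into the scrap tray

## Task

Clear the carving board: with the fingers, sweep the three loose slate chips along the board and over its edge into the plain, undivided scrap tray, without picking any of them up. Leave the two seal blanks and the graver where they are on the board.

Things in the scene. Friction and masses are not known exactly. Their poses are not given: they have to be found in the camera images.
- board: Fixed pale square carving board, 300 x 300 mm, top face 40 mm above the table. Origin: centre of its underside, at table height; z up, y runs from one tray to the other, x at right angles to that and roughly away from the robot. The edges without trays have no rim.
- scrap_tray: Fixed plain steel tray, undivided and empty, 260 mm along its x, 110 mm along its y, 30 mm high, walls 4 mm, floor 4 mm, open on top. It stands on the table 1 mm from either the +y or the -y edge of the board, with the same yaw as the board; its rim is 10 mm below the board's top, so what is pushed off that edge drops in. Origin: centre of its underside.
- tool_tray: Fixed steel tray of the same outline and height at the other of these two edges, but with two lengthwise dividers and three carving tools lying in it (nothing rises above its rim). Origin: centre of its underside. Not for chips.
- chip_a: Loose flat flake of dark grey-green slate, 34 x 28 x 12 mm, about 20 to 40 g, with a low step on top; lies flat on the carving board at any yaw. Origin: centre of its underside, z up.
- chip_b: Loose flat flake of dark grey-green slate, 30 x 26 x 13 mm, about 20 to 40 g, with a low step on top; lies flat on the carving board at any yaw. Origin: centre of its underside, z up.
- chip_c: Loose flat flake of dark grey-green slate, 38 x 24 x 11 mm, about 20 to 40 g, with a low step on top; lies flat on the carving board at any yaw. Origin: centre of its underside, z up.
- seal_square: Loose square marble seal blank, 20 x 20 mm and 42 mm tall, standing upright on the board among the chips. Origin: centre of its underside. Leave it alone. Along the board's x it is at least 25 mm clear of every chip's centre: a straight sweep along the board's y passes it.
- seal_round: Loose round marble seal blank, 20 mm across and 36 mm tall, standing upright on the board among the chips. Origin: centre of its underside. Leave it alone. Along the board's x it is at least 25 mm clear of every chip's centre: a straight sweep along the board's y passes it.
- graver: Loose graver (small carving chisel) lying on the board roughly along the board's y, 120 mm long, 10 mm wide and high; wooden handle towards its -y, steel blade towards its +y. Origin: middle of its length, at its underside. Leave it alone. Along the board's x it is at least 25 mm clear of every chip's centre: a straight sweep along the board's y passes it.

How it is judged:
By the outcome, as a careful person would: the job done as asked, in the order asked, and still so for the second after the job is handed in, with the robot touching nothing.
It also fails if it takes over 61 s, if anything falls off the work surface, if the arm or the gripper's body presses on something with over 40 N, if the wrist force passes 120 N, or if a joint passes its speed limit or range.

## Robot

A 6-joint arm with a two-finger parallel gripper is mounted at the origin on the work surface. World frame = base frame: x ahead of the robot, y to its left, z up, the work surface at z = 0. Lengths are in m, angles in rad, forces in N, time in s.
With the tool pointing down it reaches from about 0.375 to 0.975 m from the base axis. Payload 3.8 kg.
Tool frame: the origin (TCP) lies at the very end of the fingers, on their centre line; the grasp point (between the pads) lies 19 mm behind it; z points along the fingers, y is the line along which they close (so a half turn about z gives the same grasp; the last joint's range is limited). The gripper opens to 88 mm and grips with 3 to 60 N. Pads are 18 mm wide; open, the fingers measure 123 mm over their backs; the gripper's body (75 mm by 187 mm) begins 45 mm behind the grasp point.
Start: joints at [-1.139, 0.264, 1.604, -0, 1.274, -0.037], TCP at [0.305, -0.602, 0.217] pointing down, gripper open.
Joint ranges: [-2.63, 2.63], [-0.94, 2.18], [0.31, 2.57], [-1.31, 4.45], [0, 2.66], [-2.55, 2.55]. Speed limits (rad/s): [2.57, 2.57, 3.14, 3.14, 3.14, 3.14].

## Interface

Orientations are given as a unit quaternion [x, y, z, w].
In Python, from workcell import r gives the robot as it stands. The module is installed in compiled form; this text tells all that it offers.
- The arm moves only by the shell command python3 -m handwheel 'ROWS'. ROWS is JSON, a list of rows, each an object with "grip": the opening, from 0 (shut) to 1 (fully open); "offset": the shift along the tool's x, y, z normalised to -1 to 1, where 1 is 500 mm, a list of three; "spin": the turn about the tool's z normalised to -1 to 1, where 1 is 90 degrees. A call has 1 to 20 rows; each row is the pose to reach, as a shift and turn from the pose commanded when the call began, along the tool's axes at that moment; what a row does not reach only later rows make up. A row lasts 1/12 s, in which the tool goes at most 41.7 mm and 7.16 degrees, less where a joint would pass 70% of its speed; a pose out of reach is approached as far as the arm can. A call with a number of a shift or a turn outside -1 to 1 is refused whole. A call with a gripper value outside its range is refused whole. The fingers move at their own pace and stop on an object; the grip force is fixed at half the most. Time passes only in rows, so rows that repeat a pose let the fingers close. It gives the time, the measured TCP pose, the force, the opening and the grip force at its end, in the units of the state.
- r.get_state(): the state, without advancing time (a new reading comes with each control period).
- r.read_camera(name): name is "scene" or "top" or "wrist"; returns the picture (420x560x3 uint8, blue, green, red); there is no depth.
- r.camera_model(name): a dict with "fov_y" (degrees; the focal length in pixels is half the picture's height over the tangent of half this angle, whatever the lens; pixels are square), "cx", "cy" (the principal point, pixels), "xyz" and "rotation" of the camera in the world; the wrist camera has in their place "T_tool_cam" (4x4, takes a point from camera to tool coordinates, whose origin is the TCP and whose axes are the flange's). Camera axes: x right, y up, looking along -z (the intrinsics and any distortion apply to the point x, -y, -z); pixel columns grow to the right and rows downward; lengths in m; the calibration is good to about 2 mm. A picture is of the moment at which its call begins: read the wrist's pose just before it. camera_model takes no time and is no camera call.
- r.sign_off(): hands the job in; it is judged then, once.
The state is a dict: "clock": time; "q": joint angles; "dq": joint speeds; "joint_torque": joint torques, N m; "tool_pos": TCP position; "tool_rot": TCP orientation; "contact_force": force on the tool from outside, world axes, zero at the start; "wrist_torque": the same for the moment, N m; "finger_gap": finger opening in m; "grip_force": force on a finger pad.
Only numpy, scipy, OpenCV 4.12 (cv2) and the standard library are available. Lean on these libraries where they do the work, as an engineer would, in place of code of your own. Each camera call takes 0.05 s, during which the arm holds its last target. There are 200 camera calls.

## Working session

There is one attempt and no reset: what is moved stays moved. The work goes in short steps, Python scripts to look and compute and a shell command to move; the robot and the scene stay as the last step left them, time stands still between calls to the robot, and variables do not carry over. Pictures are saved under pics/ and viewed, at most 10 in all, crops included, and the job is handed in when it is done.

```bash
mkdir -p pics; python3 - <<'E'
from workcell import r
import cv2
s=r.get_state();print({k:s[k] for k in('clock','tool_pos','tool_rot','finger_gap')})
for n in('scene','top'):
    im=r.read_camera(n);cv2.imwrite(f'pics/{n}0.png',im);print(n,r.camera_model(n))
print(r.camera_model('wrist'))
E
```

```text
{'clock': 0.0, 'tool_pos': array([ 0.30468712, -0.60149415,  0.21549829]), 'tool_rot': array([ 9.72647870e-01,  2.32281977e-01, -2.21369435e-04, -1.07490751e-03]), 'finger_gap': 0.08803310793015884}
scene {'fov_y': 51.82533708851701, 'cx': 277.42579499957117, 'cy': 210.83349876337942, 'xyz': array([0.8997854 , 0.36870662, 0.6217538 ]), 'rotation': array([0.13858717, 0.33216546, 0.86595677, 0.34724425])}
top {'fov_y': 55.82023687908662, 'cx': 275.70804987383707, 'cy': 213.41207972448316, 'xyz': array([0.49629274, 0.02084042, 0.70820161]), 'rotation': array([ 0.04089796, -0.04960729, -0.69854993,  0.71266715])}
{'fov_y': 70.7530986428689, 'cx': 271.6962728831514, 'cy': 208.60172424920816, 'T_tool_cam': array([[ 5.01905159e-04,  9.57706909e-01,  2.87745070e-01,
         7.51763911e-02],
       [ 9.99999301e-01, -7.88748966e-04,  8.80937859e-04,
         1.20243069e-03],
       [ 1.07063890e-03,  2.87744426e-01, -9.57706635e-01,
        -1.67827789e-01],
       [ 0.00000000e+00,  0.00000000e+00,  0.00000000e+00,
         1.00000000e+00]])}
```

View pics/top0.png

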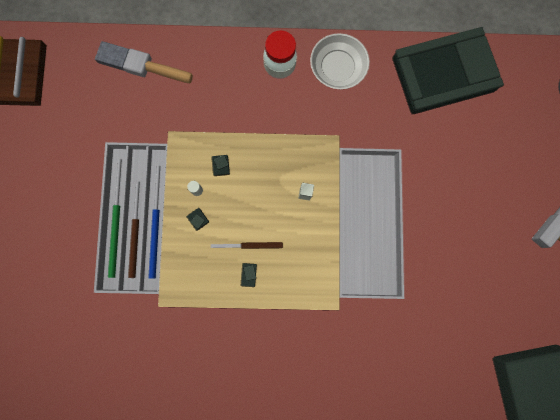

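View pics/scene0.png

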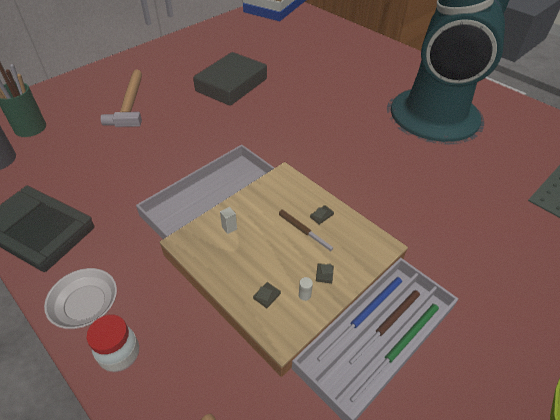

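The top view shows the board with corners near (168,132), (340,135), (340,309) and (160,307). The scrap tray is on the right (world -y) and the tool tray on the left. The chips are near (221,165), (198,219) and (249,275), the round seal near (194,188), the square seal near (306,191), and the graver spans (210–283,245). The scene view agrees: chips at (267,294), (325,272) and (322,214). I'll enlarge both.

```bash
python3 - <<'E'
import cv2
a=cv2.imread('pics/top0.png')[122:317,155:345];cv2.imwrite('pics/topc.png',cv2.resize(a,None,fx=3,fy=3,interpolation=cv2.INTER_CUBIC))
a=cv2.imread('pics/scene0.png')[140:380,130:420];cv2.imwrite('pics/scenec.png',cv2.resize(a,None,fx=2.5,fy=2.5,interpolation=cv2.INTER_CUBIC))
E
```

```text
(no output)
```

View pics/topc.png

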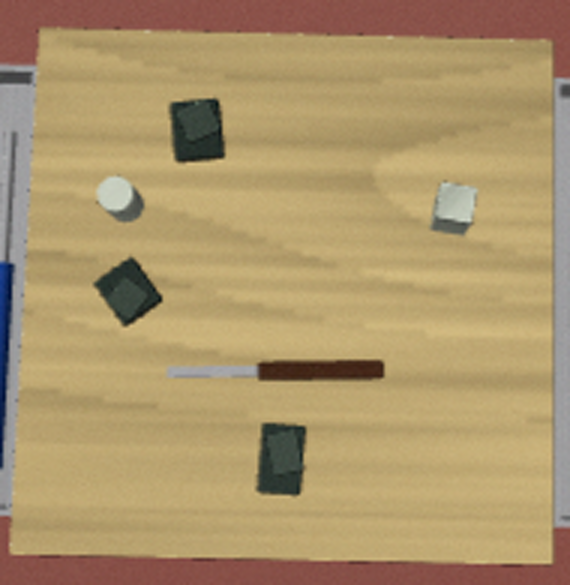

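View pics/scenec.png

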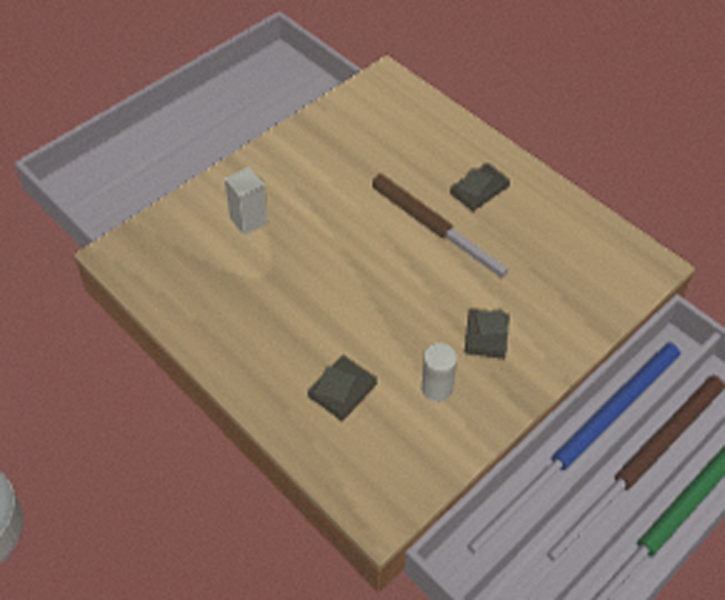

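```bash
cat > h.py <<'E'
import numpy as np
from scipy.spatial.transform import Rotation as R
from workcell import r
def ray(n,u,v,pose=None):
    m=r.camera_model(n);f=210/np.tan(np.radians(m['fov_y']/2))
    d=np.array([(u-m['cx'])/f,-(v-m['cy'])/f,-1.])
    if n=='wrist':
        p,q=pose;T=m['T_tool_cam'];W=R.from_quat(q).as_matrix()
        return W@T[:3,3]+p,W@T[:3,:3]@d
    return np.array(m['xyz']),R.from_quat(m['rotation']).as_matrix()@d
def tri(rs):
    A=[];b=[]
    for o,d in rs:
        d=d/np.linalg.norm(d);P=np.eye(3)-np.outer(d,d);A.append(P);b.append(P@o)
    A=np.vstack(A);b=np.hstack(b);x=np.linalg.lstsq(A,b,rcond=None)[0]
    return x,np.linalg.norm(A@x-b)
def plane(rr,z):
    o,d=rr;return o+d*(z-o[2])/d[2]
T=lambda u,v:ray('top',155+u/3-.33,122+v/3-.33)
S=lambda u,v:ray('scene',130+u/2.5-.3,140+v/2.5-.3)
E
python3 - <<'E'
from h import *
np.set_printoptions(precision=4,suppress=True)
P={'TL':((40,29),(379,572)),'TR':((552,40),(77,258)),'BR':((553,563),(387,57)),'BL':((10,553),(692,270)),
'c1':((197,130),(342,387)),'c2':((128,292),(487,333)),'c3':((282,459),(480,187)),'gtip':((168,372),(504,273)),'gend':((384,370),(379,181)),'sq':((457,200),(246,183)),'ro':((115,191),(440,354))}
for k,(a,b) in P.items():
    x,e=tri([T(*a),S(*b)]);print(k,x,'res',round(e,4),'top@.04',plane(T(*a),.04)[:2],'sc@.04',plane(S(*b),.04)[:2])
E
```

```text
TL [0.7253 0.2045 0.0336] res 0.0014 top@.04 [0.7224 0.2035] sc@.04 [0.7278 0.2055]
TR [ 0.7241 -0.0945  0.0358] res 0.0004 top@.04 [ 0.7229 -0.094 ] sc@.04 [ 0.7252 -0.0909]
BR [ 0.4248 -0.0953  0.0361] res 0.0008 top@.04 [ 0.4249 -0.0942] sc@.04 [ 0.4283 -0.0926]
BL [0.4257 0.2035 0.0364] res 0.0024 top@.04 [0.425  0.2039] sc@.04 [0.4299 0.2034]
c1 [0.6643 0.1092 0.0437] res 0.0015 top@.04 [0.6645 0.1104] sc@.04 [0.6634 0.1067]
c2 [0.5703 0.1442 0.0442] res 0.0015 top@.04 [0.5701 0.1458] sc@.04 [0.5687 0.1418]
c3 [0.4793 0.0557 0.0421] res 0.0012 top@.04 [0.4787 0.0565] sc@.04 [0.4783 0.054 ]
gtip [0.5262 0.12   0.0441] res 0.0017 top@.04 [0.5256 0.1215] sc@.04 [0.5243 0.1173]
gend [0.5288 0.0009 0.0423] res 0.0003 top@.04 [0.5291 0.0007] sc@.04 [ 0.5272 -0.0004]
sq [ 0.619  -0.0357  0.0796] res 0.0003 top@.04 [ 0.6269 -0.0394] sc@.04 [ 0.5984 -0.065 ]
ro [0.6209 0.1477 0.0776] res 0.0009 top@.04 [0.6279 0.1558] sc@.04 [0.6021 0.1319]
```

```bash
cat >> h.py <<'E'
def go(x,y,z):
    s=r.get_state();W=R.from_quat(s['tool_rot']).as_matrix()
    ang=np.degrees(np.arctan2(W[1,0],W[0,0]))
    print('t',round(s['clock'],2),'tcp',np.round(s['tool_pos'],4),'F',np.round(s['contact_force'],1),'toolx ang',round(ang,2),
     'offset',np.round(W.T@(np.array([x,y,z])-s['tool_pos'])/.5,4),'spin',round((ang-90)/90,4),'q',np.round(s['q'],2))
E
python3 -c "
from h import *
go(.570,.186,.13)"
```

```text
t 0.1 tcp [ 0.3047 -0.6015  0.2156] F [ 0.3  0.5 -0.3] toolx ang 26.86 offset [ 1.1851 -1.165   0.1737] spin -0.7015 q [-1.14  0.26  1.61  0.    1.27 -0.04]
```

```bash
python3 -m handwheel '[{"grip":0,"offset":[0.59,-0.58,0.08],"spin":-0.7},{"grip":0,"offset":[0.59,-0.58,0.08],"spin":-0.7},{"grip":0,"offset":[0.59,-0.58,0.08],"spin":-0.7},{"grip":0,"offset":[0.59,-0.58,0.08],"spin":-0.7},{"grip":0,"offset":[0.59,-0.58,0.08],"spin":-0.7},{"grip":0,"offset":[0.59,-0.58,0.08],"spin":-0.7},{"grip":0,"offset":[0.59,-0.58,0.08],"spin":-0.7},{"grip":0,"offset":[0.59,-0.58,0.08],"spin":-0.7},{"grip":0,"offset":[0.59,-0.58,0.08],"spin":-0.7},{"grip":0,"offset":[0.59,-0.58,0.08],"spin":-0.7},{"grip":0,"offset":[0.59,-0.58,0.08],"spin":-0.7},{"grip":0,"offset":[0.59,-0.58,0.08],"spin":-0.7}]'; python3 -c "
from h import *
go(.570,.186,.13)"
```

```text
clock: 1.1
tool_pos: [0.4371, -0.2081, 0.1762]
tool_rot: [0.706, 0.708, -0.0, -0.001]
contact_force: [0.4, -0.9, 0.8]
finger_gap: 0.0104
grip_force: 0.0
t 1.1 tcp [ 0.4371 -0.2081  0.1762] F [ 0.4 -0.9  0.8] toolx ang 90.12 offset [0.7876 0.2675 0.0923] spin 0.0013 q [-0.5  -0.07  2.05 -0.    1.17 -0.5 ]
```

```bash
python3 -m handwheel '[{"grip":0,"offset":[0.787,0.267,0.09],"spin":0},{"grip":0,"offset":[0.787,0.267,0.09],"spin":0},{"grip":0,"offset":[0.787,0.267,0.09],"spin":0},{"grip":0,"offset":[0.787,0.267,0.09],"spin":0},{"grip":0,"offset":[0.787,0.267,0.09],"spin":0},{"grip":0,"offset":[0.787,0.267,0.09],"spin":0},{"grip":0,"offset":[0.787,0.267,0.09],"spin":0},{"grip":0,"offset":[0.787,0.267,0.09],"spin":0},{"grip":0,"offset":[0.787,0.267,0.09],"spin":0},{"grip":0,"offset":[0.787,0.267,0.09],"spin":0},{"grip":0,"offset":[0.787,0.267,0.09],"spin":0},{"grip":0,"offset":[0.787,0.267,0.12],"spin":0},{"grip":0,"offset":[0.787,0.267,0.17],"spin":0},{"grip":0,"offset":[0.787,0.267,0.20],"spin":0},{"grip":0,"offset":[0.787,0.267,0.23],"spin":0},{"grip":0,"offset":[0.787,0.267,0.23],"spin":0},{"grip":0,"offset":[0.787,0.267,0.23],"spin":0}]'; python3 - <<'E'
from h import *
import cv2
go(.570,.186,.045)
s=r.get_state();cv2.imwrite('pics/s1.png',r.read_camera('scene')[180:330,180:400].repeat(3,0).repeat(3,1))
E
```

```text
clock: 2.52
tool_pos: [0.5713, 0.181, 0.0608]
tool_rot: [0.709, 0.706, -0.001, -0.0]
contact_force: [0.9, 0.3, -0.4]
finger_gap: -0.0
grip_force: 0.0
t 2.52 tcp [0.5713 0.181  0.0608] F [ 0.9  0.3 -0.4] toolx ang 89.75 offset [ 0.01   -0.0025  0.0316] spin -0.0028 q [ 0.27  0.27  1.91 -0.    0.97  0.27]
```

View pics/s1.png

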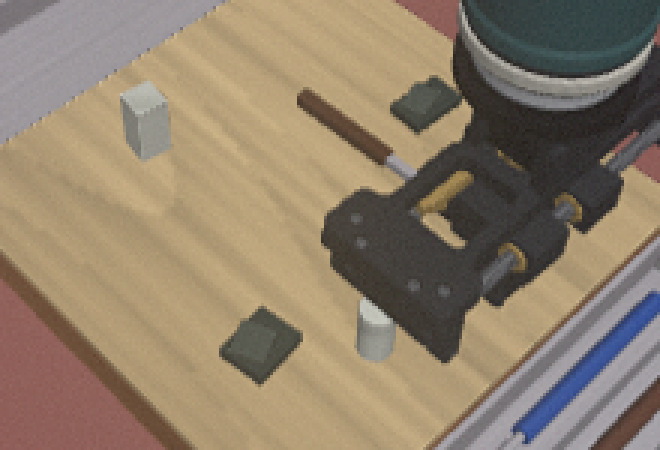

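The gripper body hides its fingers, but it clears the round seal. The other objects haven't moved. Next I'll descend in small steps and watch the force to find the board surface.

```bash
python3 -m handwheel '[{"grip":0,"offset":[0.006,0,0.015],"spin":0},{"grip":0,"offset":[0.006,0,0.026],"spin":0},{"grip":0,"offset":[0.006,0,0.03],"spin":0},{"grip":0,"offset":[0.006,0,0.03],"spin":0},{"grip":0,"offset":[0.006,0,0.03],"spin":0}]';python3 -m handwheel '[{"grip":0,"offset":[0,0,0.003],"spin":0},{"grip":0,"offset":[0,0,0.006],"spin":0},{"grip":0,"offset":[0,0,0.006],"spin":0}]';python3 -m handwheel '[{"grip":0,"offset":[0,0,0.003],"spin":0},{"grip":0,"offset":[0,0,0.004],"spin":0},{"grip":0,"offset":[0,0,0.004],"spin":0}]'
```

```text
clock: 2.98
tool_pos: [0.5715, 0.1861, 0.0468]
tool_rot: [0.708, 0.706, -0.0, -0.0]
contact_force: [0.0, -0.2, -0.3]
finger_gap: 0.0005
grip_force: 0.0
clock: 3.23
tool_pos: [0.5714, 0.186, 0.0436]
tool_rot: [0.708, 0.706, -0.0, -0.0]
contact_force: [-0.6, 0.1, -0.8]
finger_gap: 0.0007
grip_force: 0.0
clock: 3.48
tool_pos: [0.5714, 0.186, 0.0416]
tool_rot: [0.708, 0.706, -0.0, -0.0]
contact_force: [-0.3, -0.3, 0.1]
finger_gap: 0.0001
grip_force: 0.0
```

```bash
python3 -m handwheel '[{"grip":0,"offset":[-0.008,0,-0.003],"spin":0},{"grip":0,"offset":[-0.018,0,-0.003],"spin":0},{"grip":0,"offset":[-0.028,0,-0.003],"spin":0},{"grip":0,"offset":[-0.040,0,-0.003],"spin":0},{"grip":0,"offset":[-0.052,0,-0.003],"spin":0},{"grip":0,"offset":[-0.064,0,-0.003],"spin":0},{"grip":0,"offset":[-0.078,0,-0.003],"spin":0},{"grip":0,"offset":[-0.092,0,-0.003],"spin":0},{"grip":0,"offset":[-0.106,0,-0.003],"spin":0},{"grip":0,"offset":[-0.12,0,-0.003],"spin":0},{"grip":0,"offset":[-0.134,0,-0.003],"spin":0},{"grip":0,"offset":[-0.148,0,-0.003],"spin":0},{"grip":0,"offset":[-0.162,0,-0.003],"spin":0},{"grip":0,"offset":[-0.176,0,-0.003],"spin":0},{"grip":0,"offset":[-0.19,0,-0.003],"spin":0},{"grip":0,"offset":[-0.204,0,-0.003],"spin":0},{"grip":0,"offset":[-0.218,0,-0.003],"spin":0},{"grip":0,"offset":[-0.23,0,-0.003],"spin":0},{"grip":0,"offset":[-0.24,0,-0.003],"spin":0},{"grip":0,"offset":[-0.24,0,-0.003],"spin":0}]'; python3 - <<'E'
from h import *
import cv2
go(.570,-.104,.043)
a=r.read_camera('scene')[170:370,150:400];b=r.read_camera('top')[122:322,150:400]
cv2.imwrite('pics/s2.png',cv2.resize(cv2.vconcat([a,b]),None,fx=1.5,fy=1.5))
E
```

```text
clock: 5.15
tool_pos: [0.5713, 0.065, 0.0433]
tool_rot: [0.708, 0.706, -0.0, 0.0]
contact_force: [0.6, -0.3, -0.2]
finger_gap: 0.0005
grip_force: 0.0
t 5.15 tcp [0.5713 0.065  0.0433] F [ 0.6 -0.3 -0.2] toolx ang 89.81 offset [-0.338  -0.0015  0.0007] spin -0.0021 q [ 0.07  0.24  1.97 -0.    0.92  0.07]
```

View pics/s2.png

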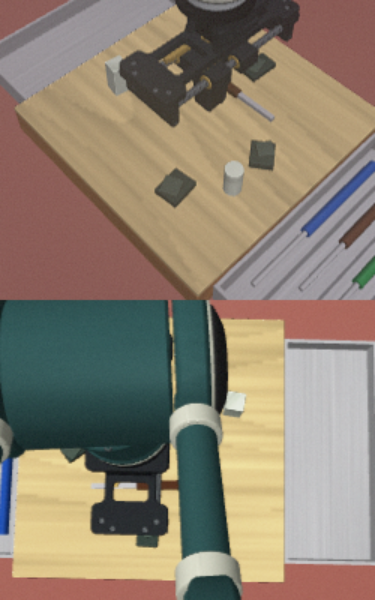

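Chip 2 hasn't moved: it's still at scene pixel (325,272), so the fingers passed over it. That fits the triangulated heights, with the board nearer 36 mm in the robot's own readings. I'll feel for the board here, on a clear spot.

```bash
python3 -m handwheel '[{"grip":0,"offset":[0,0,0.003],"spin":0},{"grip":0,"offset":[0,0,0.006],"spin":0},{"grip":0,"offset":[0,0,0.006],"spin":0}]';python3 -m handwheel '[{"grip":0,"offset":[0,0,0.002],"spin":0},{"grip":0,"offset":[0,0,0.004],"spin":0},{"grip":0,"offset":[0,0,0.004],"spin":0}]'; python3 - <<'E'
from h import *
import cv2
go(.570,-.104,.043)
cv2.imwrite('pics/w1.png',r.read_camera('wrist'))
E
```

```text
clock: 5.5
tool_pos: [0.571, 0.0663, 0.0399]
tool_rot: [0.708, 0.706, -0.0, -0.0]
contact_force: [-1.2, 0.2, -0.6]
finger_gap: 0.0005
grip_force: 0.0
clock: 5.75
tool_pos: [0.5711, 0.0661, 0.038]
tool_rot: [0.708, 0.706, -0.0, -0.0]
contact_force: [0.5, 0.4, 0.6]
finger_gap: 0.0005
grip_force: 0.0
t 5.75 tcp [0.5711 0.0661 0.038 ] F [0.5 0.4 0.6] toolx ang 89.88 offset [-0.3403 -0.0014 -0.01  ] spin -0.0014 q [0.07 0.25 1.98 0.   0.91 0.07]
```

View pics/w1.png

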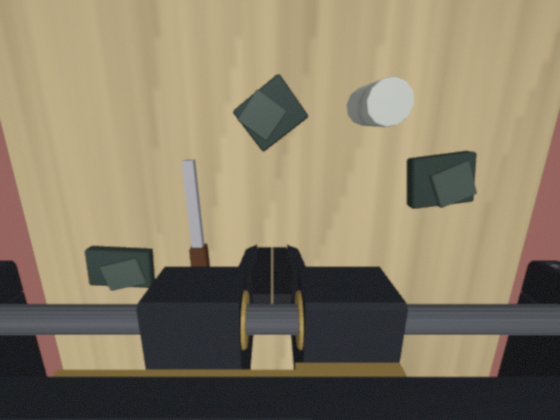

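The wrist view shows chip 2 at (270,113), exactly in line with the closed fingers at (272,250), and nothing has been disturbed. So the only error is in height, and I'll keep feeling downwards.

```bash
for i in 1; do python3 -m handwheel '[{"grip":0,"offset":[0,0,0.002],"spin":0},{"grip":0,"offset":[0,0,0.004],"spin":0},{"grip":0,"offset":[0,0,0.004],"spin":0}]'; done; python3 -m handwheel '[{"grip":0,"offset":[0,0,0.002],"spin":0},{"grip":0,"offset":[0,0,0.004],"spin":0},{"grip":0,"offset":[0,0,0.004],"spin":0}]'
python3 - <<'E'
from h import *
np.set_printoptions(precision=4,suppress=True)
s=r.get_state();p=(np.array([.5711,.0661,.038]),s['tool_rot'])
# wrist (pose of picture) with top: c2, c1, c3, graver tip, round top
for k,w,t in(('c2',(270,113),(128,292)),('c1',(442,179),(197,130)),('c3',(120,267),(282,459)),('gtip',(190,161),(168,372)),('ro',(393,102),(115,191))):
    print(k,*tri([T(*t),ray('wrist',*w,p)]))
E
```

```text
clock: 6.05
tool_pos: [0.5712, 0.066, 0.0361]
tool_rot: [0.708, 0.706, -0.0, -0.0]
contact_force: [-0.2, 1.0, 0.8]
finger_gap: 0.0005
grip_force: 0.0
clock: 6.3
tool_pos: [0.5711, 0.066, 0.034]
tool_rot: [0.708, 0.706, -0.0, -0.0]
contact_force: [0.5, 0.9, 0.7]
finger_gap: 0.0004
grip_force: 0.0
c2 [0.5706 0.144  0.0457] 0.0019223909752050677
c1 [0.6621 0.1093 0.0515] 0.0008021485908046897
c3 [0.4797 0.0554 0.0445] 0.001672828827783636
gtip [0.5266 0.1196 0.0434] 0.0025369617482604804
ro [0.6185 0.1462 0.0871] 0.00011098782152333945
```

```bash
python3 - <<'E'
from h import *
from scipy.optimize import least_squares
s=r.get_state();q=s['tool_rot']
pts=[((270,113),(128,292),.050),((442,179),(197,130),.050),((120,267),(282,459),.049),((190,161),(168,372),.046),((393,102),(115,191),.076)]
def f(x):
    e=[]
    for w,t,z in pts:
        a=plane(T(*t),z)[:2];b=plane(ray('wrist',*w,(np.array([.5711,.0661,.038])+x,q)),z)[:2];e+=list(a-b)
    return np.array(e)
o=least_squares(f,[0,0,0]);print(o.x,np.round(o.fun*1e3,1))
E
python3 -m handwheel '[{"grip":0,"offset":[0,0,0.002],"spin":0},{"grip":0,"offset":[0,0,0.004],"spin":0},{"grip":0,"offset":[0,0,0.004],"spin":0}]'
```

```text
[-0.00276864  0.00107786  0.0027325 ] [ 0.1 -0.3 -0.2 -0.8  0.1 -0.7  0.3  1.2 -0.3  0.5]
clock: 6.55
tool_pos: [0.5711, 0.066, 0.0321]
tool_rot: [0.708, 0.706, -0.0, -0.0]
contact_force: [-0.4, 0.1, 0.3]
finger_gap: 0.0006
grip_force: 0.0
```

```bash
python3 - <<'E'
from h import *
import cv2
m=r.camera_model('wrist');f=210/np.tan(np.radians(m['fov_y']/2));C=np.linalg.inv(m['T_tool_cam'])
for x in(.009,-.009):
  for z in(0,-.01,-.02,-.045):
    for y in (0,.0175):
      p=(C@[x,y,z,1])[:3];print(x,y,z,np.round([m['cx']+f*p[0]/-p[2],m['cy']-f*p[1]/-p[2]],1))
a=r.read_camera('wrist')[210:330,200:350];b=r.read_camera('wrist')
cv2.imwrite('pics/w2.png',cv2.resize(a,None,fx=5,fy=5,interpolation=cv2.INTER_CUBIC))
E
```

```text
0.009 0 0 [269.5 231.3]
0.009 0.0175 0 [298.4 231.3]
0.009 0 -0.01 [269.4 237.6]
0.009 0.0175 -0.01 [299.9 237.6]
0.009 0 -0.02 [269.2 244.6]
0.009 0.0175 -0.02 [301.5 244.6]
0.009 0 -0.045 [268.7 266.5]
0.009 0.0175 -0.045 [306.7 266.5]
-0.009 0 0 [269.6 258.3]
-0.009 0.0175 0 [297.6 258.3]
-0.009 0 -0.01 [269.4 265.9]
-0.009 0.0175 -0.01 [299.  265.9]
-0.009 0 -0.02 [269.3 274.3]
-0.009 0.0175 -0.02 [300.6 274.3]
-0.009 0 -0.045 [268.8 300.4]
-0.009 0.0175 -0.045 [305.4 300.5]
```

View pics/w2.png

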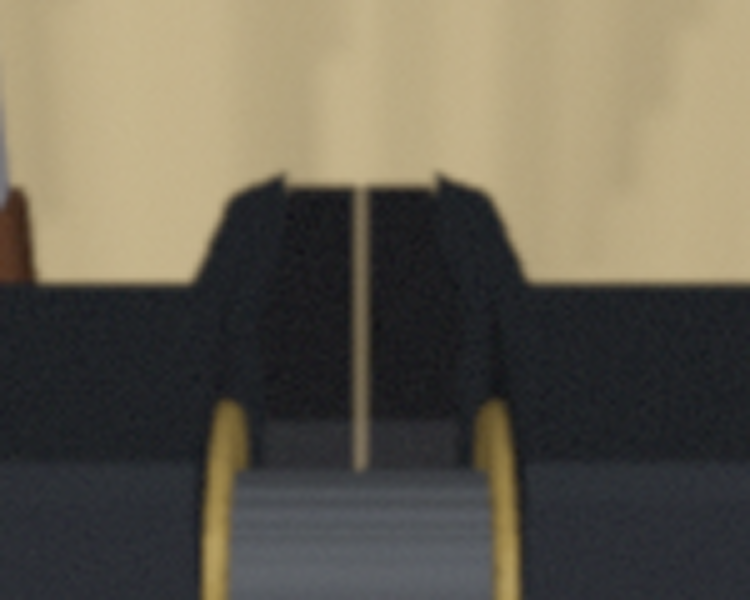

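The crop shows the finger ends at row ~247, where the TCP model puts them at ~231. So the fingers appear to end about 20 mm above the reported TCP. No seal is under the gripper body here, so I'll keep feeling downwards in fine steps.

```bash
python3 -m handwheel '[{"grip":0,"offset":[0,0,0.004],"spin":0},{"grip":0,"offset":[0,0,0.008],"spin":0},{"grip":0,"offset":[0,0,0.008],"spin":0}]'; python3 -m handwheel '[{"grip":0,"offset":[0,0,0.002],"spin":0},{"grip":0,"offset":[0,0,0.004],"spin":0}]'; python3 -m handwheel '[{"grip":0,"offset":[0,0,0.002],"spin":0},{"grip":0,"offset":[0,0,0.004],"spin":0}]'; python3 -m handwheel '[{"grip":0,"offset":[0,0,0.002],"spin":0},{"grip":0,"offset":[0,0,0.003],"spin":0}]'
```

```text
clock: 6.9
tool_pos: [0.5709, 0.066, 0.0278]
tool_rot: [0.708, 0.706, -0.0, -0.0]
contact_force: [-0.5, -0.5, -1.0]
finger_gap: 0.0003
grip_force: 0.0
clock: 7.07
tool_pos: [0.5713, 0.066, 0.0262]
tool_rot: [0.708, 0.706, 0.0, 0.0]
contact_force: [1.7, 0.3, 0.2]
finger_gap: 0.0008
grip_force: 0.0
clock: 7.23
tool_pos: [0.5713, 0.066, 0.0242]
tool_rot: [0.708, 0.706, -0.0, 0.0]
contact_force: [0.4, -0.3, 0.3]
finger_gap: 0.0001
grip_force: 0.0
clock: 7.4
tool_pos: [0.5712, 0.066, 0.0226]
tool_rot: [0.708, 0.706, -0.0, -0.0]
contact_force: [-0.4, -0.5, -0.1]
finger_gap: 0.0006
grip_force: 0.0
```

```bash
python3 -m handwheel '[{"grip":0,"offset":[0,0,0.002],"spin":0},{"grip":0,"offset":[0,0,0.003],"spin":0}]'|sed -n '2p;4p'; python3 -m handwheel '[{"grip":0,"offset":[0,0,0.002],"spin":0},{"grip":0,"offset":[0,0,0.002],"spin":0}]'|sed -n '2p;4p'; python3 -m handwheel '[{"grip":0,"offset":[0,0,0.002],"spin":0},{"grip":0,"offset":[0,0,0.002],"spin":0}]'|sed -n '2p;4p';  python3 -m handwheel '[{"grip":0,"offset":[0,0,0.002],"spin":0},{"grip":0,"offset":[0,0,0.002],"spin":0}]'|sed -n '2p;4p'; python3 -m handwheel '[{"grip":0,"offset":[0,0,0.002],"spin":0},{"grip":0,"offset":[0,0,0.002],"spin":0}]'|sed -n '2p;4p'
```

```text
tool_pos: [0.5713, 0.066, 0.0212]
contact_force: [-0.3, -0.4, 0.3]
tool_pos: [0.5712, 0.066, 0.0201]
contact_force: [-0.6, 0.6, -0.7]
tool_pos: [0.5712, 0.066, 0.0192]
contact_force: [0.9, 0.7, -0.4]
tool_pos: [0.5714, 0.066, 0.0185]
contact_force: [-0.6, 0.6, 2.2]
tool_pos: [0.5715, 0.066, 0.0185]
contact_force: [-3.2, -0.1, 8.8]
```

Contact is at TCP z = 0.0185, so the fingertips sit about 21.5 mm above the reported TCP. Before sweeping that low, I need the gripper body's underside height against the 82 mm seal, using corners in the pictures I've already viewed.

```bash
python3 - <<'E'
from h import *
np.set_printoptions(precision=4,suppress=True)
for n,(u,v),tcp in(('s1 low corner',(180+447/3,180+360/3),(.5713,.181,.0608)),('s1 left low',(180+327/3,180+262/3),(.5713,.181,.0608)),('s1 step',(180+322/3,180+240/3),(.5713,.181,.0608)),('s2 low corner',(150+180/1.5,170+123/1.5),(.5713,.065,.0433)),('s2 left low',(150+123/1.5,170+68/1.5),(.5713,.065,.0433))):
    o,d=ray('scene',u,v)
    for hx in (.0615,.075,.0935):
        t=(tcp[0]+hx-o[0])/d[0];p=o+t*d;print(n,hx,'rel tcp',p-tcp)
E
python3 -m handwheel '[{"grip":0,"offset":[0,0,-0.012],"spin":0},{"grip":0,"offset":[0,0,-0.012],"spin":0}]'|sed -n '1,2p;4p'
```

```text
s1 low corner 0.0615 rel tcp [0.0615 0.0191 0.0417]
s1 low corner 0.075 rel tcp [0.075  0.0276 0.0679]
s1 low corner 0.0935 rel tcp [0.0935 0.0393 0.1039]
s1 left low 0.0615 rel tcp [ 0.0615 -0.0583  0.0386]
s1 left low 0.075 rel tcp [ 0.075  -0.0458  0.065 ]
s1 left low 0.0935 rel tcp [ 0.0935 -0.0288  0.1012]
s1 step 0.0615 rel tcp [ 0.0615 -0.0623  0.0528]
s1 step 0.075 rel tcp [ 0.075  -0.0496  0.0785]
s1 step 0.0935 rel tcp [ 0.0935 -0.0323  0.1137]
s2 low corner 0.0615 rel tcp [0.0615 0.0173 0.054 ]
s2 low corner 0.075 rel tcp [0.075  0.0317 0.0805]
s2 low corner 0.0935 rel tcp [0.0935 0.0516 0.1169]
s2 left low 0.0615 rel tcp [ 0.0615 -0.0706  0.0654]
s2 left low 0.075 rel tcp [ 0.075  -0.0517  0.0913]
s2 left low 0.0935 rel tcp [ 0.0935 -0.0257  0.1269]
clock: 8.4
tool_pos: [0.5721, 0.0661, 0.0243]
contact_force: [-0.0, 0.4, 0.0]
```

The body's underside is at least ~64 mm above the TCP (its outer ends ~100 mm), so sweeping at TCP z ≈ 0.024 should clear the 82 mm seal. I can prove it on the way down: touching the board beside the 6 mm shorter round seal without early contact shows the square one clears too. I'll go back over chip 2 and descend behind it.

```bash
python3 -m handwheel '[{"grip":0,"offset":[0,-0.003,-0.06],"spin":0},{"grip":0,"offset":[0.02,-0.003,-0.08],"spin":0},{"grip":0,"offset":[0.1,-0.003,-0.08],"spin":0},{"grip":0,"offset":[0.17,-0.003,-0.08],"spin":0},{"grip":0,"offset":[0.23,-0.003,-0.08],"spin":0},{"grip":0,"offset":[0.246,-0.003,-0.08],"spin":0},{"grip":0,"offset":[0.246,-0.003,-0.08],"spin":0},{"grip":0,"offset":[0.246,-0.003,-0.05],"spin":0},{"grip":0,"offset":[0.246,-0.003,-0.02],"spin":0},{"grip":0,"offset":[0.246,-0.003,-0.01],"spin":0},{"grip":0,"offset":[0.246,-0.003,-0.01],"spin":0}]'|sed -n '1,2p;4p'
python3 -m handwheel '[{"grip":0,"offset":[0,0,0.003],"spin":0},{"grip":0,"offset":[0,0,0.006],"spin":0},{"grip":0,"offset":[0,0,0.006],"spin":0}]'|sed -n '1,2p;4p'
python3 -m handwheel '[{"grip":0,"offset":[0,0,0.004],"spin":0},{"grip":0,"offset":[0,0,0.006],"spin":0},{"grip":0,"offset":[0,0,0.006],"spin":0}]'|sed -n '1,2p;4p'
python3 -m handwheel '[{"grip":0,"offset":[0,0,0.004],"spin":0},{"grip":0,"offset":[0,0,0.006],"spin":0},{"grip":0,"offset":[0,0,0.006],"spin":0}]'|sed -n '1,2p;4p'
```

```text
clock: 9.32
tool_pos: [0.5684, 0.1875, 0.0263]
contact_force: [-0.8, -0.1, 0.7]
clock: 9.57
tool_pos: [0.5707, 0.1887, 0.0259]
contact_force: [0.2, 0.9, 0.5]
clock: 9.82
tool_pos: [0.5701, 0.189, 0.0224]
contact_force: [-0.3, 0.2, -0.2]
clock: 10.07
tool_pos: [0.5699, 0.189, 0.019]
contact_force: [0.3, -0.1, 0.1]
```

There was no contact down to 0.019, so both seals clear. Sweeping chip 2 at TCP z ≈ 0.024.

```bash
python3 -m handwheel '[{"grip":0,"offset":[0,0,-0.01],"spin":0},{"grip":0,"offset":[-0.012,0,-0.01],"spin":0},{"grip":0,"offset":[-0.024,0,-0.01],"spin":0},{"grip":0,"offset":[-0.036,0,-0.01],"spin":0},{"grip":0,"offset":[-0.048,0,-0.01],"spin":0},{"grip":0,"offset":[-0.060,0,-0.01],"spin":0},{"grip":0,"offset":[-0.072,0,-0.01],"spin":0},{"grip":0,"offset":[-0.086,0,-0.01],"spin":0},{"grip":0,"offset":[-0.1,0,-0.01],"spin":0},{"grip":0,"offset":[-0.114,0,-0.01],"spin":0},{"grip":0,"offset":[-0.128,0,-0.01],"spin":0},{"grip":0,"offset":[-0.142,0,-0.01],"spin":0},{"grip":0,"offset":[-0.156,0,-0.01],"spin":0},{"grip":0,"offset":[-0.17,0,-0.01],"spin":0},{"grip":0,"offset":[-0.184,0,-0.01],"spin":0},{"grip":0,"offset":[-0.198,0,-0.01],"spin":0},{"grip":0,"offset":[-0.212,0,-0.01],"spin":0},{"grip":0,"offset":[-0.224,0,-0.01],"spin":0},{"grip":0,"offset":[-0.236,0,-0.01],"spin":0},{"grip":0,"offset":[-0.24,0,-0.01],"spin":0}]'; python3 - <<'E'
from h import *
import cv2
go(.570,-.104,.024)
a=r.read_camera('wrist');b=r.read_camera('scene')
cv2.imwrite('pics/w3.png',cv2.resize(a,None,fx=.6,fy=.6));cv2.imwrite('pics/s3.png',b)
# chip 2 old place in scene: dark pixels?
for n,(u,v) in(('c1',(267,294)),('c2',(325,272)),('c3',(322,214))): print(n,b[v-5:v+6,u-5:u+6].mean((0,1)).round())
E
```

```text
clock: 11.73
tool_pos: [0.5698, 0.0681, 0.0243]
tool_rot: [0.708, 0.706, -0.0, 0.0]
contact_force: [-0.2, 0.3, 0.8]
finger_gap: 0.0002
grip_force: 0.1
t 11.73 tcp [0.5698 0.0681 0.0243] F [-0.2  0.3  0.8] toolx ang 89.82 offset [-0.3441  0.0015  0.0006] spin -0.0019 q [ 0.08  0.27  1.99 -0.    0.89  0.08]
c1 [77. 87. 87.]
c2 [121. 159. 181.]
c3 [61. 65. 67.]
```

```bash
python3 -m handwheel '[{"grip":0,"offset":[-0.014,0,0],"spin":0},{"grip":0,"offset":[-0.03,0,0],"spin":0},{"grip":0,"offset":[-0.048,0,0],"spin":0},{"grip":0,"offset":[-0.066,0,0],"spin":0},{"grip":0,"offset":[-0.084,0,0],"spin":0},{"grip":0,"offset":[-0.102,0,0],"spin":0},{"grip":0,"offset":[-0.12,0,0],"spin":0},{"grip":0,"offset":[-0.138,0,0],"spin":0},{"grip":0,"offset":[-0.156,0,0],"spin":0},{"grip":0,"offset":[-0.174,0,0],"spin":0},{"grip":0,"offset":[-0.192,0,0],"spin":0},{"grip":0,"offset":[-0.21,0,0],"spin":0},{"grip":0,"offset":[-0.228,0,0],"spin":0},{"grip":0,"offset":[-0.246,0,0],"spin":0},{"grip":0,"offset":[-0.264,0,0],"spin":0},{"grip":0,"offset":[-0.282,0,0],"spin":0},{"grip":0,"offset":[-0.3,0,0],"spin":0},{"grip":0,"offset":[-0.318,0,0],"spin":0},{"grip":0,"offset":[-0.336,0,0],"spin":0},{"grip":0,"offset":[-0.356,0,0],"spin":0}]'
python3 -m handwheel '[{"grip":0,"offset":[0,0,0],"spin":0},{"grip":0,"offset":[0,0,-0.08],"spin":0},{"grip":0,"offset":[0,0,-0.16],"spin":0},{"grip":0,"offset":[0.05,-0.08,-0.16],"spin":0},{"grip":0,"offset":[0.13,-0.13,-0.16],"spin":0},{"grip":0,"offset":[0.2,-0.18,-0.16],"spin":0},{"grip":0,"offset":[0.28,-0.18,-0.16],"spin":0},{"grip":0,"offset":[0.35,-0.18,-0.16],"spin":0},{"grip":0,"offset":[0.41,-0.18,-0.16],"spin":0},{"grip":0,"offset":[0.41,-0.18,-0.16],"spin":0},{"grip":0,"offset":[0.41,-0.18,-0.16],"spin":0}]'; python3 - <<'E'
from h import *
import cv2
go(.479,.102,.05)
b=r.read_camera('scene');t=r.read_camera('top')
cv2.imwrite('pics/s4.png',cv2.resize(cv2.hconcat([b[130:380,120:420],t[122:372,90:410]]),None,fx=1.29,fy=1.29))
E
```

```text
clock: 13.5
tool_pos: [0.5693, -0.1099, 0.0243]
tool_rot: [0.708, 0.706, -0.0, -0.0]
contact_force: [0.3, 0.2, 0.6]
finger_gap: 0.0006
grip_force: 0.0
clock: 14.42
tool_pos: [0.4796, 0.0977, 0.1045]
tool_rot: [0.707, 0.708, 0.0, 0.0]
contact_force: [-0.8, 0.1, -0.0]
finger_gap: 0.0005
grip_force: 0.0
t 14.42 tcp [0.4796 0.0977 0.1045] F [-0.8  0.1 -0. ] toolx ang 90.09 offset [ 0.0086 -0.0013  0.1089] spin 0.001 q [ 0.15  0.01  2.11 -0.    1.02  0.15]
```

View pics/s4.png

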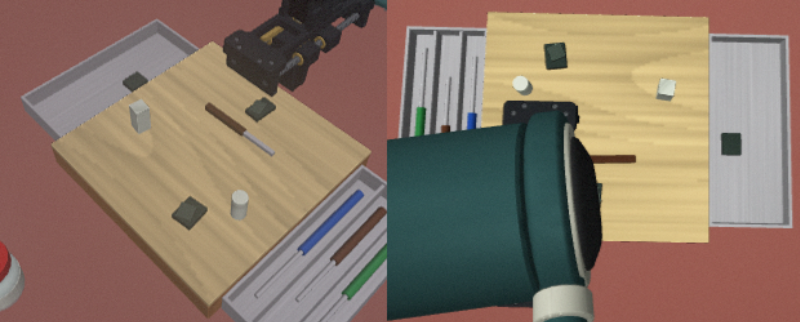

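Chip 2 lies in the scrap tray at panel (731,144), and the seals, graver and other chips haven't moved. Next is chip 3.

```bash
python3 -m handwheel '[{"grip":0,"offset":[0,0,0.07],"spin":0},{"grip":0,"offset":[0,0,0.12],"spin":0},{"grip":0,"offset":[0,0,0.15],"spin":0},{"grip":0,"offset":[0,0,0.161],"spin":0},{"grip":0,"offset":[0,0,0.161],"spin":0},{"grip":0,"offset":[0,0,0.161],"spin":0}]'|sed -n '1,2p;4p'
python3 -m handwheel '[{"grip":0,"offset":[-0.012,0,0],"spin":0},{"grip":0,"offset":[-0.024,0,0],"spin":0},{"grip":0,"offset":[-0.036,0,0],"spin":0},{"grip":0,"offset":[-0.048,0,0],"spin":0},{"grip":0,"offset":[-0.060,0,0],"spin":0},{"grip":0,"offset":[-0.074,0,0],"spin":0},{"grip":0,"offset":[-0.088,0,0],"spin":0},{"grip":0,"offset":[-0.104,0,0],"spin":0},{"grip":0,"offset":[-0.12,0,0],"spin":0},{"grip":0,"offset":[-0.136,0,0],"spin":0},{"grip":0,"offset":[-0.152,0,0],"spin":0},{"grip":0,"offset":[-0.168,0,0],"spin":0},{"grip":0,"offset":[-0.184,0,0],"spin":0},{"grip":0,"offset":[-0.2,0,0],"spin":0},{"grip":0,"offset":[-0.216,0,0],"spin":0},{"grip":0,"offset":[-0.232,0,0],"spin":0},{"grip":0,"offset":[-0.248,0,0],"spin":0},{"grip":0,"offset":[-0.264,0,0],"spin":0},{"grip":0,"offset":[-0.28,0,0],"spin":0},{"grip":0,"offset":[-0.296,0,0],"spin":0}]'|sed -n '1,2p;4p'
```

```text
clock: 15.02
tool_pos: [0.4803, 0.0953, 0.0241]
contact_force: [0.3, -0.4, -0.2]
clock: 16.68
tool_pos: [0.4795, -0.0526, 0.0238]
contact_force: [-0.6, -0.2, 0.0]
```

```bash
python3 -m handwheel '[{"grip":0,"offset":[-0.016,0,0],"spin":0},{"grip":0,"offset":[-0.032,0,0],"spin":0},{"grip":0,"offset":[-0.048,0,0],"spin":0},{"grip":0,"offset":[-0.064,0,0],"spin":0},{"grip":0,"offset":[-0.08,0,0],"spin":0},{"grip":0,"offset":[-0.096,0,0],"spin":0},{"grip":0,"offset":[-0.112,0,0],"spin":0},{"grip":0,"offset":[-0.118,0,0],"spin":0},{"grip":0,"offset":[-0.118,0,0],"spin":0},{"grip":0,"offset":[-0.118,0,-0.08],"spin":0},{"grip":0,"offset":[-0.118,0,-0.16],"spin":0},{"grip":0,"offset":[-0.118,0,-0.2],"spin":0},{"grip":0,"offset":[-0.118,0,-0.2],"spin":0}]'|sed -n '1,2p;4p'
python3 -c "
from h import *
go(.665,.148,.125)"
```

```text
clock: 17.77
tool_pos: [0.4836, -0.1117, 0.1296]
contact_force: [0.7, 0.4, 0.7]
t 17.77 tcp [ 0.4836 -0.1117  0.1296] F [0.7 0.4 0.7] toolx ang 89.87 offset [0.5202 0.3616 0.0116] spin -0.0014 q [-0.28 -0.01  2.08  0.    1.06 -0.28]
```

```bash
python3 -m handwheel '[{"grip":0,"offset":[0.52,0.36,0],"spin":0},{"grip":0,"offset":[0.52,0.36,0],"spin":0},{"grip":0,"offset":[0.52,0.36,0],"spin":0},{"grip":0,"offset":[0.52,0.36,0],"spin":0},{"grip":0,"offset":[0.52,0.36,0],"spin":0},{"grip":0,"offset":[0.52,0.36,0],"spin":0},{"grip":0,"offset":[0.52,0.36,0],"spin":0},{"grip":0,"offset":[0.52,0.36,0],"spin":0},{"grip":0,"offset":[0.52,0.36,0],"spin":0},{"grip":0,"offset":[0.52,0.36,0],"spin":0},{"grip":0,"offset":[0.52,0.36,0],"spin":0},{"grip":0,"offset":[0.52,0.36,0],"spin":0}]'|sed -n '1,2p;4p'
python3 -c "
from h import *
go(.665,.148,.024)"
```

```text
clock: 18.77
tool_pos: [0.6587, 0.1477, 0.1229]
contact_force: [0.2, -0.0, -0.1]
t 18.77 tcp [0.6587 0.1477 0.1229] F [ 0.2 -0.  -0.1] toolx ang 89.82 offset [0.0008 0.0129 0.1977] spin -0.002 q [ 0.18  0.33  1.69 -0.    1.12  0.19]
```

```bash
python3 -m handwheel '[{"grip":0,"offset":[0,0.004,0.06],"spin":0},{"grip":0,"offset":[0,0.004,0.1],"spin":0},{"grip":0,"offset":[0,0.004,0.13],"spin":0},{"grip":0,"offset":[0,0.004,0.13],"spin":0},{"grip":0,"offset":[0,0.004,0.13],"spin":0}]'|sed -n '1,2p;4p'
python3 -c "
from h import *
go(.665,.148,.024)"
```

```text
clock: 19.18
tool_pos: [0.6607, 0.1477, 0.0578]
contact_force: [0.1, 0.5, -0.3]
t 19.18 tcp [0.6607 0.1477 0.0578] F [ 0.1  0.5 -0.3] toolx ang 89.8 offset [0.0006 0.0087 0.0676] spin -0.0023 q [ 0.18  0.4   1.73 -0.    1.01  0.19]
```

```bash
python3 -m handwheel '[{"grip":0,"offset":[0,0.007,0.03],"spin":0},{"grip":0,"offset":[0,0.007,0.05],"spin":0},{"grip":0,"offset":[0,0.007,0.062],"spin":0},{"grip":0,"offset":[0,0.007,0.067],"spin":0},{"grip":0,"offset":[0,0.007,0.067],"spin":0},{"grip":0,"offset":[0,0.007,0.067],"spin":0}]'|sed -n '1,2p;4p'
python3 -m handwheel '[{"grip":0,"offset":[-0.012,0,0],"spin":0},{"grip":0,"offset":[-0.024,0,0],"spin":0},{"grip":0,"offset":[-0.036,0,0],"spin":0},{"grip":0,"offset":[-0.048,0,0],"spin":0},{"grip":0,"offset":[-0.060,0,0],"spin":0},{"grip":0,"offset":[-0.074,0,0],"spin":0},{"grip":0,"offset":[-0.088,0,0],"spin":0},{"grip":0,"offset":[-0.104,0,0],"spin":0},{"grip":0,"offset":[-0.12,0,0],"spin":0},{"grip":0,"offset":[-0.136,0,0],"spin":0}]'|sed -n '1,2p;4p'
```

```text
clock: 19.68
tool_pos: [0.6655, 0.1489, 0.0252]
contact_force: [0.3, -0.4, -0.0]
clock: 20.52
tool_pos: [0.6653, 0.0799, 0.0253]
contact_force: [-0.9, 1.0, -0.1]
```

```bash
python3 -c "
from h import *
b=r.read_camera('scene');print(b[289:300,262:273].mean((0,1)).round())"
```

```text
[119. 157. 179.]
```

```bash
python3 -m handwheel '[{"grip":0,"offset":[-0.014,0,0],"spin":0},{"grip":0,"offset":[-0.03,0,0],"spin":0},{"grip":0,"offset":[-0.046,0,0],"spin":0},{"grip":0,"offset":[-0.064,0,0],"spin":0},{"grip":0,"offset":[-0.082,0,0],"spin":0},{"grip":0,"offset":[-0.1,0,0],"spin":0},{"grip":0,"offset":[-0.118,0,0],"spin":0},{"grip":0,"offset":[-0.136,0,0],"spin":0},{"grip":0,"offset":[-0.154,0,0],"spin":0},{"grip":0,"offset":[-0.172,0,0],"spin":0},{"grip":0,"offset":[-0.19,0,0],"spin":0},{"grip":0,"offset":[-0.208,0,0],"spin":0},{"grip":0,"offset":[-0.226,0,0],"spin":0},{"grip":0,"offset":[-0.244,0,0],"spin":0},{"grip":0,"offset":[-0.262,0,0],"spin":0},{"grip":0,"offset":[-0.28,0,0],"spin":0},{"grip":0,"offset":[-0.3,0,0],"spin":0},{"grip":0,"offset":[-0.32,0,0],"spin":0},{"grip":0,"offset":[-0.34,0,0],"spin":0},{"grip":0,"offset":[-0.36,0,0],"spin":0}]'|sed -n '1,2p;4p'
python3 -m handwheel '[{"grip":0,"offset":[-0.018,0,0],"spin":0},{"grip":0,"offset":[-0.032,0,0],"spin":0},{"grip":0,"offset":[-0.032,0,0],"spin":0},{"grip":0,"offset":[-0.032,0,-0.08],"spin":0},{"grip":0,"offset":[-0.032,0,-0.16],"spin":0},{"grip":0,"offset":[-0.1,0,-0.24],"spin":0},{"grip":0,"offset":[-0.18,0,-0.3],"spin":0},{"grip":0,"offset":[-0.26,0,-0.3],"spin":0},{"grip":0,"offset":[-0.34,0,-0.3],"spin":0},{"grip":0,"offset":[-0.42,0,-0.3],"spin":0},{"grip":0,"offset":[-0.5,0,-0.3],"spin":0},{"grip":0,"offset":[-0.5,0,-0.3],"spin":0},{"grip":0,"offset":[-0.5,0,-0.3],"spin":0}]'|sed -n '1,2p;4p'
python3 - <<'E'
from h import *
import cv2
b=r.read_camera('scene');t=r.read_camera('top')
cv2.imwrite('pics/s5.png',cv2.resize(cv2.hconcat([b[130:380,120:420],t[122:372,90:410]]),None,fx=1.29,fy=1.29))
cv2.imwrite('pics/top5.png',t)
a=cv2.absdiff(t,cv2.imread('pics/top0.png')).max(2)
_,_,st,c=cv2.connectedComponentsWithStats((a[130:312,95:410]>40).astype('uint8'))
print([(s[4],(q+[95,130]).round()) for s,q in zip(st,c) if s[4]>8])
E
```

```text
clock: 22.23
tool_pos: [0.6649, -0.1003, 0.0253]
contact_force: [0.6, 0.2, 0.1]
clock: 23.32
tool_pos: [0.6636, -0.3525, 0.1748]
contact_force: [-0.4, 0.3, 0.3]
[(np.int32(55526), array([251., 220.])), (np.int32(356), array([220., 165.])), (np.int32(158), array([344., 172.])), (np.int32(310), array([197., 219.])), (np.int32(282), array([357., 233.])), (np.int32(361), array([248., 275.])), (np.int32(337), array([352., 275.]))]
```

View pics/s5.png

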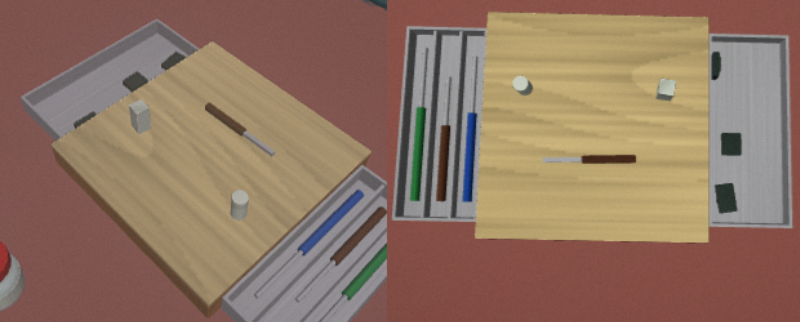

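Chips 2 and 3 lie flat in the tray. Chip 1 at panel (715,65) looks narrow, as if standing on edge against the board-side wall. I've used all ten picture views, so I'll work out its height and tilt from image code.

```bash
python3 - <<'E'
from h import *
import cv2
np.set_printoptions(precision=4,suppress=True,linewidth=150)
b=r.read_camera('scene');t=r.read_camera('top')
print('top');print(t[158:188,336:356:1].max(2)[::2])
print('scene rows 212-232');print(b[212:234,172:206].max(2)[::1,::2])
E
```

```text
top
[[162 164 163 138 156 160 154 162 160 157 155 157 160 156 157 158 155 152 156 160]
 [171 173 171 140 155 166 158 157 159 158 161 159 155 157 154 156 153 150 158 158]
 [184 184 185 148 158 155 126  78  70  66  64 109 149 154 157 156 153 153 153 157]
 [176 177 176 144 153 130  60  46  45  42  47  54 141 155 155 156 151 155 157 157]
 [170 175 174 141 154 112  43  46  45  42  46  53  88 147 155 158 155 154 157 157]
 [180 178 176 144 156 111  51  43  50  47  51  48  66 142 157 156 154 154 157 157]
 [179 179 174 147 155 110  51  52  47  45  47  47  76 144 157 158 151 148 154 158]
 [181 181 178 145 155 109  41  49  48  44  50  51  71 146 158 159 156 154 159 157]
 [186 185 186 147 157 106  47  46  48  45  47  45  81 148 158 159 155 153 154 159]
 [190 189 189 153 158 108  54  48  48  45  49  44  79 146 161 158 154 146 155 156]
 [187 190 188 149 159 111  49  51  51  44  50  78 143 157 157 155 151 154 157 156]
 [187 187 184 146 158 111  50  38  42  40  42 114 152 157 159 159 155 150 156 158]
 [180 177 180 144 156 108  41  22  23  33 109 152 156 158 161 157 152 153 156 153]
 [177 178 178 145
[... 1031 characters left out ...]
144 112  76  65  65 119 164 158 158 154 162 168 167 168 165]
 [143 140 138  71  63  65  96 151 151 156 157 160 160 162 167 167 166]
 [139 138 136  60  66  76 148 159 154 157 157 160 155 161 163 170 168]
 [139 138 139  53  64 145 161 155 152 154 153 153 157 158 165 167 166]
 [139 139 144  52 154 157 162 157 156 155 156 156 156 157 160 163 171]
 [138 138 139  86 159 151 160 155 155 153 152 157 156 160 158 167 168]
 [139 139 140 131 143 145 152 151 159 155 153 154 158 158 158 160 169]
 [136 120 149 147 147 140 146 151 158 159 157 151 157 157 159 159 163]
 [136 142 147 148 146 143 146 150 149 157 154 153 154 158 159 159 161]
 [169 157 152 149 145 145 148 147 151 154 157 154 155 154 159 155 155]]
```

Chip 1 is wholly inside the tray: in the top view it begins past the rim strip. It stands on its 12 mm side flush against the inner wall, which is stable. The seals and graver haven't moved and the arm is clear, so I'm handing in.

```bash
python3 -c "
from workcell import r
print(r.sign_off())"
```

```text
the job is handed in; nothing more can be done
None
```

I swept all three chips over the board's edge into the scrap tray (two lie flat, one stands on edge against the inner wall), left the seal blanks and graver where they were, and handed in at about 24 s; no verdict came back.

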